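Line up the arbor-press drivers by size

TASK

Set out the four steel bushing drivers for the arbor press on the plywood board, one on each rubber pad, in order of disc size: the smallest on the pad next to the upright post, the largest at the far end of the row. Each must stand upright and well centred on its pad, and none may be tipped over on the way.

Things in the scene. Friction and masses are not known exactly. Their poses are not given: they have to be found in the camera images.
- driver_a: Bushing driver with the smallest disc: plain bare-steel turned piece, a flat round disc 30 mm in diameter and 14 mm thick lying on the surface, with an upright round stem on its centre, 22 mm in diameter, rising to 60 mm above the underside (the same stem on all four drivers). Loose, 0.14 to 0.55 kg. Origin: centre of its underside; z up along the stem. Starts standing upright on the table.
- driver_b: Bushing driver with the second smallest disc: plain bare-steel turned piece, a flat round disc 42 mm in diameter and 14 mm thick lying on the surface, with an upright round stem on its centre, 22 mm in diameter, rising to 60 mm above the underside (the same stem on all four drivers). Loose, 0.14 to 0.55 kg. Origin: centre of its underside; z up along the stem. Starts standing upright on the table.
- driver_c: Bushing driver with the second largest disc: plain bare-steel turned piece, a flat round disc 54 mm in diameter and 14 mm thick lying on the surface, with an upright round stem on its centre, 22 mm in diameter, rising to 60 mm above the underside (the same stem on all four drivers). Loose, 0.14 to 0.55 kg. Origin: centre of its underside; z up along the stem. Starts standing upright on the table.
- driver_d: Bushing driver with the largest disc: plain bare-steel turned piece, a flat round disc 66 mm in diameter and 14 mm thick lying on the surface, with an upright round stem on its centre, 22 mm in diameter, rising to 60 mm above the underside (the same stem on all four drivers). Loose, 0.14 to 0.55 kg. Origin: centre of its underside; z up along the stem. Starts standing upright on the table.
- pad_a: Round black rubber pad, 72 mm in diameter and 3 mm thick, fixed on the board, at the board's +y end (the robot's left); the four pads a, b, c, d follow each other about 85 mm apart along the board. All four look alike. Origin: centre of its underside, on the board's top; its upper face is 3 mm higher, 15 mm above the table.
- pad_b: Round black rubber pad, 72 mm in diameter and 3 mm thick, fixed on the board, next to pad_a; the four pads a, b, c, d follow each other about 85 mm apart along the board. All four look alike. Origin: centre of its underside, on the board's top; its upper face is 3 mm higher, 15 mm above the table.
- pad_c: Round black rubber pad, 72 mm in diameter and 3 mm thick, fixed on the board, next to pad_d; the four pads a, b, c, d follow each other about 85 mm apart along the board. All four look alike. Origin: centre of its underside, on the board's top; its upper face is 3 mm higher, 15 mm above the table.
- pad_d: Round black rubber pad, 72 mm in diameter and 3 mm thick, fixed on the board, at the board's -y end (the robot's right); the four pads a, b, c, d follow each other about 85 mm apart along the board. All four look alike. Origin: centre of its underside, on the board's top; its upper face is 3 mm higher, 15 mm above the table.
- board: Fixed plywood board, 450 mm long (its y axis), 100 mm wide (x), 12 mm thick, flat on the table, carrying the row of four pads and, near its two ends, the end post and a low flat steel bar. Origin: centre of its underside; its y axis points roughly to the robot's left.
- end_post: Upright round steel post, 18 mm thick and 55 mm tall above the board, on a 28 mm foot, fixed near one end of the board, 200 mm from its middle and about 72 mm beyond the last pad; it can be at either end. (At the other end lies a steel bar only 10 mm high.) It marks where the row begins. Origin: centre of its foot, on the board's top.
Not all that is in view belongs to the job. Leave any pink look-alike of the driver_b alone.

How it is judged (in metres and radians):
At the end, for the whole second after the job is handed in: Counted from the end post, the drivers stand on the four pads in order of disc size (30, 42, 54, 66 mm), each with its centre within 12 mm of its pad's centre, flat on the pad, upright within 0.08 rad, and at rest (((y of end_post in the frame of board above 0.1 m and horizontal distance between driver_a and pad_a below 0.012 m and z of driver_a in the frame of pad_a between 0.001 and 0.006 m and horizontal distance between driver_b and pad_b below 0.012 m and z of driver_b in the frame of pad_b between 0.001 and 0.006 m and horizontal distance between driver_c and pad_c below 0.012 m and z of driver_c in the frame of pad_c between 0.001 and 0.006 m and horizontal distance between driver_d and pad_d below 0.012 m and z of driver_d in the frame of pad_d between 0.001 and 0.006 m) or (y of end_post in the frame of board below -0.1 m and horizontal distance between driver_a and pad_d below 0.012 m and z of driver_a in the frame of pad_d between 0.001 and 0.006 m and horizontal distance between driver_b and pad_c below 0.012 m and z of driver_b in the frame of pad_c between 0.001 and 0.006 m and horizontal distance between driver_c and pad_b below 0.012 m and z of driver_c in the frame of pad_b between 0.001 and 0.006 m and horizontal distance between driver_d and pad_a below 0.012 m and z of driver_d in the frame of pad_a between 0.001 and 0.006 m)) and angle between each of driver_a, driver_b, driver_c, driver_d's own z axis and vertical below 0.08 rad and linear speed of each of driver_a, driver_b, driver_c, driver_d below 0.02 m/s and angular speed of each of driver_a, driver_b, driver_c, driver_d below 0.2 rad/s); the robot touches nothing.
It fails at once if a driver is tipped over (more than 0.7 rad from upright) (angle between any of driver_a, driver_b, driver_c, driver_d's own z axis and vertical above 0.7 rad).
It also fails if it takes over 106 s, if anything falls off the work surface, if the arm or the gripper's body presses on something with over 40 N, if the wrist force passes 120 N, or if a joint passes its speed limit or range.

ROBOT

A 7-joint arm with a two-finger parallel gripper is mounted at the origin on the work surface. World frame = base frame: x ahead of the robot, y to its left, z up, the work surface at z = 0. Lengths are in m, angles in degrees, forces in N, time in s.
With the tool pointing down it reaches from about 0.425 to 0.825 m from the base axis. Payload 3.6 kg.
Tool frame: the origin (TCP) lies on the centre line of the jaws, within the pads' length; the fingertips stand 8 mm ahead of it and the grasp point (between the pads) lies 11 mm behind it; z points along the fingers, y is the line along which they close (so a half turn about z gives the same grasp; the last joint's range is limited). The gripper opens to 93 mm and grips with 3 to 60 N. Pads are 15 mm wide; open, the fingers measure 128 mm over their backs; the gripper's body (75 mm by 188 mm) begins 65 mm behind the grasp point.
Start: joints at [75.544, 35.231, -0.722, 81.555, 0.464, 63.22, -2.315], TCP at [0.146, -0.633, 0.227] pointing down, gripper open.
Joint ranges: [-178.69, 178.69], [-17.37, 117.87], [-77.05, 75.6], [15.02, 138.74], [-78.02, 258.01], [0.78, 113.62], [-162.83, 162.83]. Speed limits (degrees/s): [159.86, 159.86, 180, 180, 180, 180, 180].

INTERFACE

Orientations are given as [roll, pitch, yaw] about the fixed x, y, z axes, in that order (R = Rz(yaw) Ry(pitch) Rx(roll)).
In Python, from workcell import bot gives the robot as it stands.
- The arm moves only by the tool arm_command, never from a script. Its arguments are lists of equal length, an entry for each row: "offset": the shift along the world's x, y, z in mm, a list of three; "rot": the turn, a rotation vector about the world's x, y, z in rad, a list of three; "claw": the finger opening in mm, from 0 to 93. A call has 1 to 20 rows; each row shifts and turns the commanded pose from where the row before left it; what a row does not reach is not made up. A row lasts 1/10 s, in which the tool goes at most 50 mm and 8.59 degrees, less where a joint would pass 70% of its speed; a pose out of reach is approached as far as the arm can. A call with a gripper value outside its range is refused whole. The fingers move at their own pace and stop on an object; "newtons" is the grip in N (left out, the last holds). Time passes only in rows, so rows that do not move let the fingers close. It gives the time, the measured TCP pose, the force, the opening and the grip force at its end, in the units of the state.
- bot.get_state(): the state, without advancing time (a new reading comes with each control period).
- bot.read_camera(name): name is "scene" or "side" or "wrist"; returns the picture (480x640x3 uint8, red, green, blue); there is no depth.
- bot.get_calibration(name): a dict with "fx", "fy", "cx", "cy" (pixels), "rvec" (rotation vector, rad) and "tvec" (3), from world to camera coordinates, as OpenCV has them. Camera axes: x right, y down, z forward; pixel columns grow to the right and rows downward; lengths in m; the calibration is good to about 2 mm. A picture is of the moment at which its call begins: read the wrist's pose just before it. get_calibration takes no time and is no camera call; for the wrist camera it gives the pose at the moment of the call.
- bot.sign_off(): hands the job in; it is judged then, once.
The state is a dict: "time_s": time; "q": joint angles; "dq": joint speeds; "joint_torque": joint torques, N m; "ee_pos": TCP position; "ee_rot": TCP orientation; "contact_force": force on the tool from outside, world axes, zero at the start; "torque": the same for the moment, N m; "finger_gap": finger opening in m; "gripper_force": force on a finger pad.
Only numpy, scipy, OpenCV 4.12 (cv2) and the standard library are available. Lean on these libraries where they do the work, as an engineer would, in place of code of your own. Each camera call takes 0.05 s, during which the arm holds its last target. There are 200 camera calls.

## Working session

There is one attempt and no reset: what is moved stays moved. The work goes in short steps, Python scripts to look and compute and a tool call to move; the robot and the scene stay as the last step left them, time stands still between calls to the robot, and variables do not carry over. Pictures are saved under pics/ and viewed, at most 14 in all, crops included, and the job is handed in when it is done.

Besides the shell and the picture viewer there is one more tool, called after ">>>" by a JSON object that holds its "api" and its "payload". arm_command: Moves the arm, as the interface text tells. Its arguments: {"type":"object","properties":{"offset":{"type":"array","items":{"type":"array","items":{"type":"number"}}},"rot":{"type":"array","items":{"type":"array","items":{"type":"number"}}},"claw":{"type":"array","items":{"type":"number"}},"newtons":{"type":"number"}},"required":["offset","rot","claw"]}

```bash
mkdir -p pics; ls; python3 - <<'E'
from workcell import bot
import cv2
for n in("scene","side"):
    im=bot.read_camera(n); cv2.imwrite(f"pics/{n}0.png",im[:,:,::-1]); print(n,bot.get_calibration(n))
s=bot.get_state();print(s["time_s"],s["ee_pos"],s["ee_rot"],s["finger_gap"],s["contact_force"])
print(bot.get_calibration("wrist"))
E
```

```text
pics
scene {'fx': 614.6668384162326, 'fy': 614.6668384162326, 'cx': 313.82745647730576, 'cy': 242.62448223624003, 'rvec': array([ 0.83231391,  2.61855793, -0.99263605]), 'tvec': array([ 0.43617108, -0.23922942,  1.70195794])}
side {'fx': 505.0510390578854, 'fy': 505.0510390578854, 'cx': 313.47275641753714, 'cy': 238.88876853756489, 'rvec': array([ 0.3299123 , -2.6800379 ,  1.42595197]), 'tvec': array([0.54250393, 0.09607501, 0.87166121])}
0.1 [ 0.14537702 -0.63283219  0.2255967 ] [-1.79867329e+02  9.52931010e-04  1.29377353e+01] 0.0928774690724203 [-0.28570756 -0.02987407  0.1912422 ]
{'fx': 423.6140237395314, 'fy': 423.6140237395314, 'cx': 320.01931010748075, 'cy': 240.19046560480342, 'rvec': array([-2.27702384,  1.81253315,  0.26143728]), 'tvec': array([-0.6502507 , -0.03355264,  0.39136703])}
```

View pics/scene0.png

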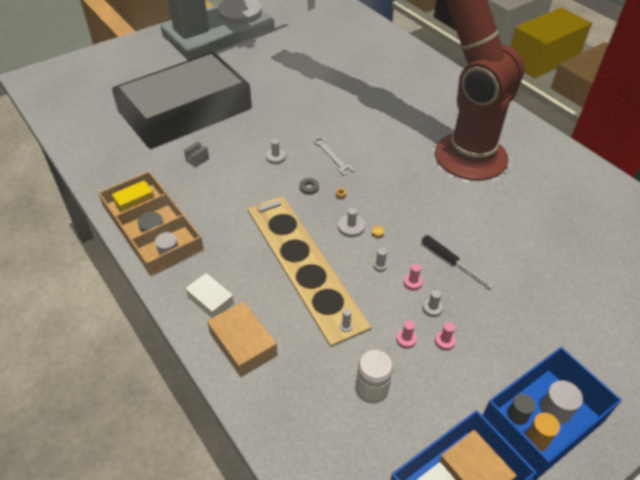

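View pics/side0.png

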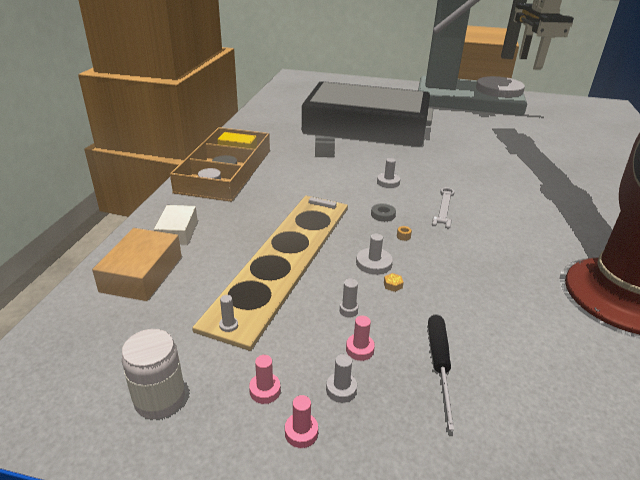

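The scene picture shows steel drivers at about (275,152), (351,222), (381,260) and (434,303), with the pink ones nearby. The pads run from (282,224) to (327,301), and the post is at (347,320). The side view shows the same layout: drivers at (389,180), (375,260), (350,305) and (342,385), post at (228,312).

```bash
cat > h.py <<'E'
import numpy as np, cv2
def cam(c):
    R=cv2.Rodrigues(np.array(c["rvec"]))[0]; t=np.array(c["tvec"]); return R,-R.T@t,t
def ray(c,uv,z):
    R,C,t=cam(c); d=R.T@np.array([(uv[0]-c["cx"])/c["fx"],(uv[1]-c["cy"])/c["fy"],1.]); return (C+d*(z-C[2])/d[2])
def proj(c,p):
    R,C,t=cam(c); x=R@np.array(p)+t; return np.array([c["fx"]*x[0]/x[2]+c["cx"],c["fy"]*x[1]/x[2]+c["cy"]])
E
python3 - <<'E'
from workcell import bot
from h import *
np.set_printoptions(precision=4,suppress=True)
D={"scene":dict(tops=[(275,142),(352,211),(382,251),(435,293)],feet=[(275,156),(351,225),(380,265),(433,307)],pads=[(282,224),(294,251),(311,276),(327,301)],post=(347,313),pink=[(417,267),(409,324),(449,326)]),
"side":dict(tops=[(390,162),(376,238),(350,284),(343,360)],feet=[(389,180),(375,260),(349,308),(342,386)],pads=[(313,219),(290,242),(270,267),(249,294)],post=(227,298),pink=[(363,321),(265,360),(301,401)])}
for n in D:
    c=bot.get_calibration(n); im=cv2.imread(f"pics/{n}0.png"); hsv=cv2.cvtColor(im,cv2.COLOR_BGR2HSV)
    print(n,cam(c)[1])
    for k,z in(("tops",.06),("feet",.012)): print(k,[ray(c,p,z)[:2].round(3).tolist() for p in D[n][k]])
    print("post",ray(c,D[n]["post"],.067)); print("pink",[ray(c,p,.06)[:2].round(3).tolist() for p in D[n]["pink"]])
    m=(hsv[:,:,2]<75).astype(np.uint8)
    cs,_=cv2.findContours(m,cv2.RETR_EXTERNAL,cv2.CHAIN_APPROX_NONE)
    for p in D[n]["pads"]:
        for q in cs:
            if cv2.contourArea(q)>200 and cv2.pointPolygonTest(q,p,False)>0:
                e=cv2.fitEllipse(q); print("pad",e[0],e[1],ray(c,e[0],.015)[:2])
E
```

```text
scene [1.1173 0.8121 1.1119]
tops [[0.449, -0.3], [0.439, 0.023], [0.461, 0.163], [0.445, 0.319]]
feet [[0.452, -0.301], [0.44, 0.024], [0.463, 0.163], [0.444, 0.323]]
post [0.633 0.256 0.067]
pink [[0.428, 0.243], [0.542, 0.347], [0.479, 0.398]]
pad (282.2115173339844, 224.1201171875) (16.722129821777344, 24.621517181396484) [ 0.5779 -0.0734]
pad (294.4149169921875, 250.44024658203125) (18.92701530456543, 25.33362579345703) [0.6014 0.0144]
pad (310.744140625, 276.0504455566406) (20.4129638671875, 26.522584915161133) [0.6143 0.0996]
pad (327.5769348144531, 301.5177917480469) (21.88568687438965, 27.713268280029297) [0.6252 0.1794]
side [0.387  0.7777 0.5556]
tops [[0.448, -0.286], [0.438, 0.031], [0.461, 0.17], [0.443, 0.325]]
feet [[0.446, -0.291], [0.436, 0.031], [0.459, 0.171], [0.441, 0.327]]
post [0.6285 0.2567 0.067 ]
pink [[0.429, 0.246], [0.54, 0.35], [0.479, 0.401]]
pad (269.4352111816406, 268.346923828125) (22.470476150512695, 36.24811553955078) [0.6117 0.1083]
pad (249.46998596191406, 295.0489807128906) (27.068870544433594, 40.875038146972656) [0.6216 0.185 ]
```

Post is at +y, so a→pad_a … d→pad_d. I'll move over the far driver (probably c) and look with the wrist camera.

>>> {"api": "arm_command", "payload": {"offset": [[25,28,0],[25,28,0],[25,28,0],[25,28,0],[25,28,0],[25,28,0],[25,28,0],[25,28,0],[25,28,0],[25,28,0],[25,28,0],[25,28,0],[0,0,0],[0,0,0]], "rot": [[0,0,0.0975],[0,0,0.0975],[0,0,0.0975],[0,0,0.0975],[0,0,0.0975],[0,0,0.0975],[0,0,0.0975],[0,0,0.0975],[0,0,0.0975],[0,0,0.0975],[0,0,0.0975],[0,0,0.0975],[0,0,0],[0,0,0]], "claw": [70,70,70,70,70,70,70,70,70,70,70,70,70,70], "newtons": 30}}

```text
time_s: 1.5
ee_pos: [0.4456, -0.2968, 0.2262]
ee_rot: [-179.9, -0.0, 80.1]
contact_force: [0.1, 0.6, 0.0]
finger_gap: 0.07
gripper_force: 0.0
```

```bash
cat > w.py <<'E'
from workcell import bot
from h import *
import sys
np.set_printoptions(precision=4,suppress=True)
s=bot.get_state(); c=bot.get_calibration("wrist"); im=bot.read_camera("wrist")
cv2.imwrite(f"pics/{sys.argv[1]}.png",im[:,:,::-1])
R,C,t=cam(c); print(s["time_s"],s["ee_pos"],s["ee_rot"],s["finger_gap"],"cam",C,R[2])
import json; json.dump({k:np.array(v).tolist() for k,v in c.items()},open(f"pics/{sys.argv[1]}.json","w"))
E
python3 w.py w1
```

```text
1.5 [ 0.4456 -0.2968  0.2262] [-179.9333   -0.0088   80.0567] 0.06996740160448713 cam [ 0.4588 -0.222   0.3841] [-0.0492 -0.2746 -0.9603]
```

View pics/w1.png

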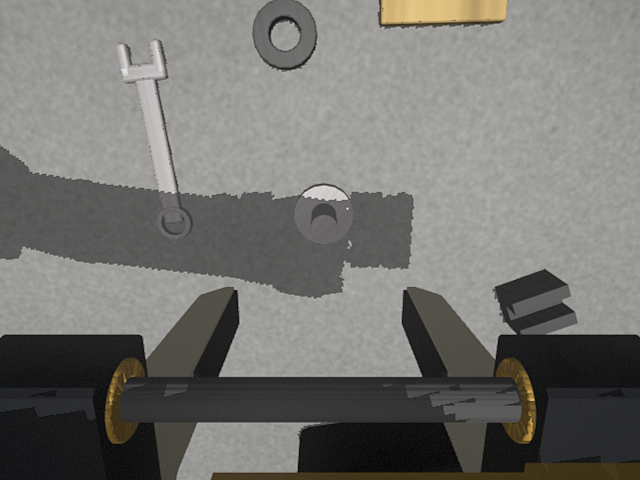

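The wrist picture shows the driver in shadow: disc centred at about (324,213), roughly 59 px across, stem top at about (324,222). The disc width gives the size.

```bash
python3 - <<'E'
from h import *; import json
c=json.load(open("pics/w1.json"))
a,b,m,t=[ray(c,p,z) for p,z in(((295,213),.014),((353,213),.014),((324,213),.014),((324,223),.06))]
print(np.linalg.norm(a-b),m,t)
E
python3 - <<'E'
import cv2
im=cv2.imread("pics/w1.png")[160:280,250:400]
im=cv2.convertScaleAbs(im,alpha=1.8)
cv2.imwrite("pics/w1c.png",cv2.resize(im,None,fx=5,fy=5,interpolation=cv2.INTER_CUBIC))
E
```

```text
0.05179604868163066 [ 0.44774232 -0.30353376  0.014     ] [ 0.44775296 -0.30133155  0.06      ]
```

View pics/w1c.png

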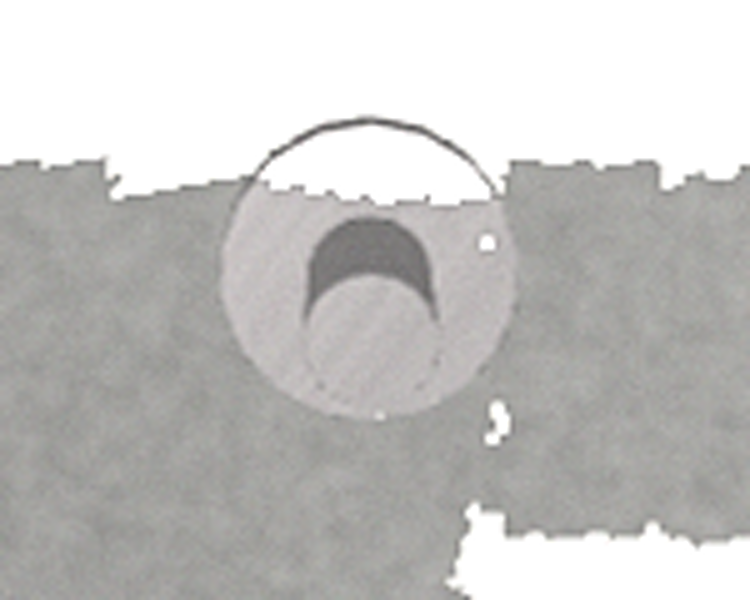

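Crop: disc centre at (323.8,213.6) and 59.4 px across, which is 53 mm, so this is driver c. The stem top is at (324.6,228). Centre is about (0.448, -0.3045).

>>> {"api": "arm_command", "payload": {"offset": [[2.3,-7.7,-20],[0,0,-35],[0,0,-35],[0,0,-35],[0,0,-35],[0,0,-25],[0,0,-11],[0,0,0],[0,0,0]], "rot": [[0,0,0],[0,0,0],[0,0,0],[0,0,0],[0,0,0],[0,0,0],[0,0,0],[0,0,0],[0,0,0]], "claw": [70,70,70,70,70,70,70,70,70]}}

```text
time_s: 2.45
ee_pos: [0.448, -0.3063, 0.0315]
ee_rot: [179.9, 0.1, 79.9]
contact_force: [-0.2, -0.2, -0.7]
finger_gap: 0.07
gripper_force: 0.0
```

>>> {"api": "arm_command", "payload": {"offset": [[0,0,0],[0,0,0],[0,0,0],[0,0,0],[0,0,0],[0,0,0],[0,0,0],[0,0,0]], "rot": [[0,0,0],[0,0,0],[0,0,0],[0,0,0],[0,0,0],[0,0,0],[0,0,0],[0,0,0]], "claw": [50,35,25,20,18,18,18,18], "newtons": 30}}

```text
time_s: 3.25
ee_pos: [0.4473, -0.305, 0.0306]
ee_rot: [-179.9, -0.0, 80.0]
contact_force: [-0.5, 0.4, 1.0]
finger_gap: 0.0212
gripper_force: 30.0
```

>>> {"api": "arm_command", "payload": {"offset": [[0,0,10],[0,0,20],[0,0,30],[15,26,19],[15,26,19],[15,26,19],[15,26,19],[15,26,19],[15,26,19],[15,26,19],[15,26,19],[15,26,19],[15,26,19],[0,0,0],[0,0,0],[0,0,0]], "rot": [[0,0,0],[0,0,0],[0,0,0],[0,0,0],[0,0,0],[0,0,0],[0,0,0],[0,0,0],[0,0,0],[0,0,0],[0,0,0],[0,0,0],[0,0,0],[0,0,0],[0,0,0],[0,0,0]], "claw": [18,18,18,18,18,18,18,18,18,18,18,18,18,18,18,18]}}

```text
time_s: 4.85
ee_pos: [0.5967, -0.0467, 0.2797]
ee_rot: [-179.9, 0.1, 79.9]
contact_force: [0.3, -1.2, -3.5]
finger_gap: 0.0211
gripper_force: 30.0
```

```bash
python3 w.py w2
```

```text
4.85 [ 0.5967 -0.0467  0.2797] [-179.8553    0.1043   79.8871] 0.021139015265920172 cam [0.6105 0.0284 0.4373] [-0.0517 -0.276  -0.9598]
```

View pics/w2.png

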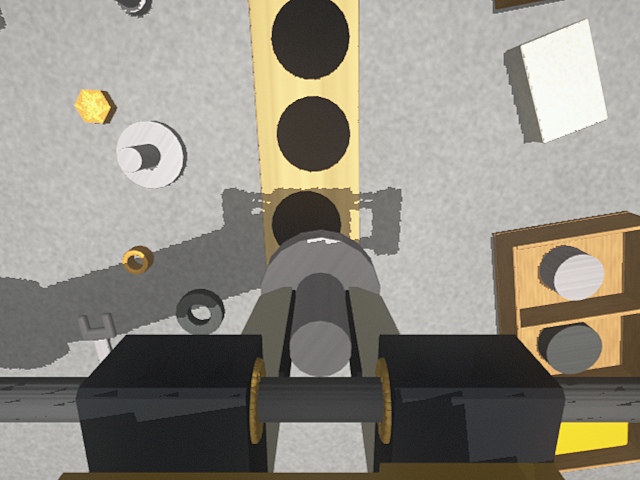

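The wrist picture shows pads at (310,38) and (313,134), a third partly hidden at (306,222), and the large driver with its disc at (152,154). Driver c is held upright in the jaws.

```bash
python3 - <<'E'
from h import *; import json
c=json.load(open("pics/w2.json")); im=cv2.imread("pics/w2.png"); v=cv2.cvtColor(im,cv2.COLOR_BGR2GRAY)
def fit(m,p):
    cs,_=cv2.findContours(m.astype(np.uint8),cv2.RETR_EXTERNAL,cv2.CHAIN_APPROX_NONE)
    return [q for q in cs if cv2.pointPolygonTest(q,p,False)>0][0][:,0,:].astype(np.float32)
def circ(q,z):
    P=np.array([ray(c,p,z)[:2] for p in q]); s=np.linalg.lstsq(np.c_[2*P,np.ones(len(P))],(P**2).sum(1),rcond=None)[0]
    return s[:2].round(4),2000*np.sqrt(s[2]+s[0]**2+s[1]**2)
for p in((310,38),(313,134)): 
    q=fit(v<60,p); print("pad",circ(q,.015))
q=fit(v<45,(306,215)); q=q[q[:,1]<222]; q=q[q[:,1]<q[:,1].max()-3]; print("pad3",circ(q,.015),q.min(0),q.max(0))
q=fit(cv2.morphologyEx((v>180).astype(np.uint8),cv2.MORPH_OPEN,np.ones((5,5))),(172,154)); q=cv2.convexHull(q)[:,0]; print("d",circ(q,.014),q.min(0),q.max(0))
print("d stemtop",ray(c,(130,159),.06))
E
```

```text
pad (array([0.6124, 0.0974]), np.float64(68.39445478118998))
pad (array([0.5997, 0.0134]), np.float64(68.92238328202679))
pad3 (array([ 0.5763, -0.0744]), np.float64(68.85451367985942)) [273. 192.] [338. 217.]
d (array([ 0.5853, -0.0324]), np.float64(568.154604985978)) [0. 0.] [639. 333.]
d stemtop [0.43860433 0.0223556  0.06      ]
```

>>> {"api": "arm_command", "payload": {"offset": [[1,20,-20],[1,20,-30],[1,20,-35],[0,0,-35],[0,0,-35],[0,0,-30],[0,0,-18],[0,0,-12],[0,0,0],[0,0,0]], "rot": [[0,0,0],[0,0,0],[0,0,0],[0,0,0],[0,0,0],[0,0,0],[0,0,0],[0,0,0],[0,0,0],[0,0,0]], "claw": [18,18,18,18,18,18,18,18,18,18]}}

```text
time_s: 5.9
ee_pos: [0.6014, 0.0144, 0.0662]
ee_rot: [179.9, -0.0, 79.9]
contact_force: [0.8, 0.0, -1.9]
finger_gap: 0.021
gripper_force: 30.0
```

```bash
python3 w.py w3
```

```text
5.9 [0.6014 0.0144 0.0662] [179.9411  -0.0131  79.9293] 0.02098618866721362 cam [0.6145 0.0893 0.224 ] [-0.0478 -0.2747 -0.9603]
```

View pics/w3.png

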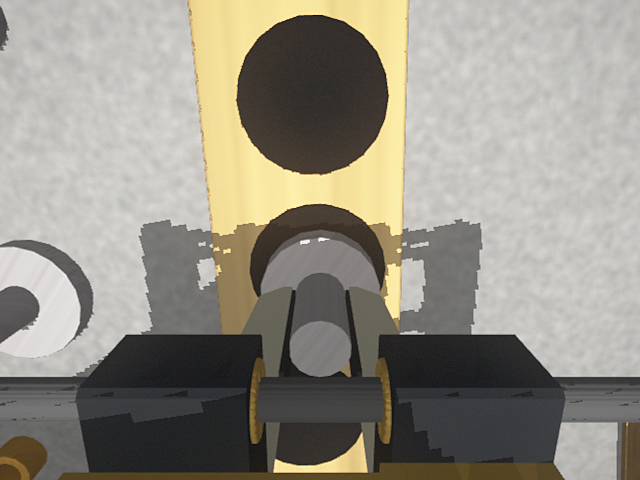

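Pad b is fully visible at (312,94). Pad c appears as an arc at (318,205–260) behind the held disc, whose centre is at about (321,283).

```bash
cat >> h.py <<'E'
def circ(c,q,z,r=None):
    from scipy.optimize import least_squares
    P=np.array([ray(c,p,z)[:2] for p in q]); m=P.mean(0)
    if r: f=lambda s:np.hypot(*(P-s).T)-r; s=least_squares(f,m,loss="soft_l1",f_scale=.001); return s.x.round(4),np.abs(s.fun).max().round(4)
    f=lambda s:np.hypot(*(P-s[:2]).T)-s[2]; s=least_squares(f,[*m,.03],loss="soft_l1",f_scale=.001); return s.x.round(4),np.abs(f(s.x)).mean().round(4)
def blob(m,p):
    cs,_=cv2.findContours(m.astype(np.uint8),cv2.RETR_EXTERNAL,cv2.CHAIN_APPROX_NONE)
    return [q for q in cs if cv2.pointPolygonTest(q,p,False)>0][0][:,0,:].astype(np.float32)
E
python3 - <<'E'
from h import *; import json
c=json.load(open("pics/w3.json")); v=cv2.cvtColor(cv2.imread("pics/w3.png"),cv2.COLOR_BGR2GRAY)
print("b",circ(c,blob(v<75,(312,94)),.015))
q=blob(v<60,(318,215)); print(q.min(0),q.max(0)); 
hull=cv2.convexHull(q)[:,0]; up=hull[hull[:,1]<262]; print(len(up),"c",circ(c,up,.015),circ(c,up,.015,.0345))
print("held disc",circ(c,[(258,290),(263,270),(280,246),(300,234),(320,231),(342,235),(362,248),(378,270),(385,288)],.0496),circ(c,[(258,290),(263,270),(280,246),(300,234),(320,231),(342,235),(362,248),(378,270),(385,288)],.0496,.027))
print("held stem",ray(c,(320,348),.0956))
E
```

```text
b (array([0.6126, 0.0984, 0.035 ]), np.float64(0.0002))
[250. 204.] [384. 296.]
21 c (array([0.5997, 0.0138, 0.0352]), np.float64(0.0001)) (array([0.6   , 0.0146]), np.float64(0.0007))
held disc (array([0.6019, 0.0157, 0.0278]), np.float64(0.0004)) (array([0.602 , 0.0166]), np.float64(0.0016))
held stem [0.60141152 0.01483844 0.0956    ]
```

>>> {"api": "arm_command", "payload": {"offset": [[-1.5,-1,-10],[0,0,-6],[0,0,-2.5],[0,0,-1.5],[0,0,0],[0,0,0],[0,0,0]], "rot": [[0,0,0],[0,0,0],[0,0,0],[0,0,0],[0,0,0],[0,0,0],[0,0,0]], "claw": [18,18,18,18,18,18,18]}}

```text
time_s: 6.65
ee_pos: [0.5995, 0.0139, 0.0457]
ee_rot: [180.0, -0.0, 80.0]
contact_force: [0.4, 0.3, -2.9]
finger_gap: 0.0208
gripper_force: 30.0
```

>>> {"api": "arm_command", "payload": {"offset": [[0,0,-0.8],[0,0,0],[0,0,0],[0,0,0],[0,0,0],[0,0,0],[0,0,15],[0,0,40],[0,0,45],[-30,0,30],[-40,0,20],[-40,0,20],[-40,0,0],[-10,0,0],[0,0,0],[0,0,0]], "rot": [[0,0,0],[0,0,0],[0,0,0],[0,0,0],[0,0,0],[0,0,0],[0,0,0],[0,0,0],[0,0,0],[0,0,0],[0,0,0],[0,0,0],[0,0,0],[0,0,0],[0,0,0],[0,0,0]], "claw": [18,18,30,45,60,70,70,70,70,70,70,70,70,70,70,70]}}

```text
time_s: 8.25
ee_pos: [0.4409, 0.0139, 0.2155]
ee_rot: [179.9, -0.0, 80.0]
contact_force: [-0.2, -0.0, 0.2]
finger_gap: 0.0699
gripper_force: 0.0
```

```bash
python3 w.py w4
```

```text
8.25 [0.4409 0.0139 0.2155] [179.8567  -0.0454  79.9595] 0.06993310145569274 cam [0.4537 0.0887 0.3734] [-0.0461 -0.2745 -0.9605]
```

View pics/w4.png

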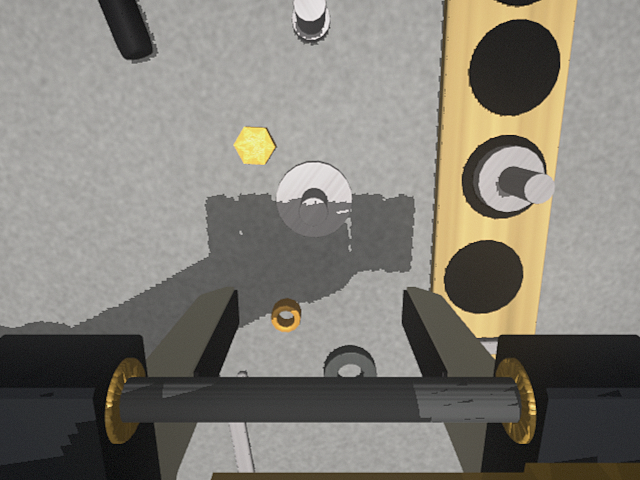

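Driver c stands on its pad: disc at (512,179), pad at (508,177). Driver d's disc is at (314,199) and its stem top at (314,211). Pad d is at (484,276), and driver a is at (311,15).

```bash
python3 - <<'E'
from h import *; import json
c=json.load(open("pics/w4.json")); v=cv2.cvtColor(cv2.imread("pics/w4.png"),cv2.COLOR_BGR2GRAY)
for p in((515,65),(484,276)): print("pad",circ(c,blob(v<75,p),.015))
hull=cv2.convexHull(blob(v<75,(470,185)))[:,0]; print("padc",circ(c,hull[hull[:,0]<535],.015,.035))
q=blob(v>150,(490,180)); q=q[(q[:,0]<505)]; print("c disc",circ(c,q,.029),circ(c,q,.029,.027))
print("d disc",circ(c,[(277,199),(351,197),(314,162),(314,237),(285,176),(345,177),(287,225)],.014),ray(c,(314,211),.06))
E
```

```text
pad (array([0.6119, 0.0985, 0.0351]), np.float64(0.0002))
pad (array([ 0.5756, -0.0739,  0.0349]), np.float64(0.0003))
padc (array([0.5987, 0.0136]), np.float64(0.0006))
c disc (array([ 0.9128, -0.0087,  0.3753]), np.float64(0.0063)) (array([0.5587, 0.0408]), np.float64(0.142))
d disc (array([0.4379, 0.022 , 0.0324]), np.float64(0.0003)) [0.43820483 0.02253004 0.06      ]
```

>>> {"api": "arm_command", "payload": {"offset": [[-2.5,8.3,-15],[0,0,-35],[0,0,-40],[0,0,-40],[0,0,-30],[0,0,-17],[0,0,-8],[0,0,0],[0,0,0],[0,0,0],[0,0,0],[0,0,0],[0,0,0],[0,0,0],[0,0,0],[0,0,0]], "rot": [[0,0,0],[0,0,0],[0,0,0],[0,0,0],[0,0,0],[0,0,0],[0,0,0],[0,0,0],[0,0,0],[0,0,0],[0,0,0],[0,0,0],[0,0,0],[0,0,0],[0,0,0],[0,0,0]], "claw": [70,70,70,70,70,70,70,70,50,35,25,20,18,18,18,18], "newtons": 35}}

```text
time_s: 9.9
ee_pos: [0.4372, 0.0221, 0.03]
ee_rot: [180.0, -0.0, 80.0]
contact_force: [0.4, -1.3, 1.5]
finger_gap: 0.0213
gripper_force: 35.0
```

>>> {"api": "arm_command", "payload": {"offset": [[0,0,10],[0,0,30],[0,0,40],[15,-10,15],[30,-20,0],[30,-20,0],[30,-20,0],[23.5,-16,0],[10,-10,0],[0,0,-20],[0,0,-25],[0,0,-12],[0,0,0],[0,0,0],[0,0,0]], "rot": [[0,0,0],[0,0,0],[0,0,0],[0,0,0],[0,0,0],[0,0,0],[0,0,0],[0,0,0],[0,0,0],[0,0,0],[0,0,0],[0,0,0],[0,0,0],[0,0,0],[0,0,0]], "claw": [18,18,18,18,18,18,18,18,18,18,18,18,18,18,18]}}

```text
time_s: 11.4
ee_pos: [0.5762, -0.0737, 0.069]
ee_rot: [179.9, -0.0, 80.0]
contact_force: [0.3, -0.8, -4.0]
finger_gap: 0.0209
gripper_force: 35.0
```

```bash
python3 w.py w5
```

```text
11.4 [ 0.5762 -0.0737  0.069 ] [179.8781  -0.0238  79.9894] 0.020946523718222847 cam [0.5891 0.0012 0.2269] [-0.0464 -0.2748 -0.9604]
```

View pics/w5.png

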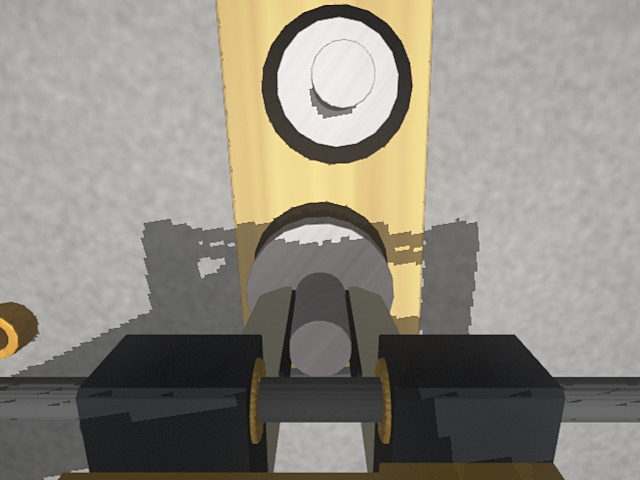

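Driver c is well centred: disc at (337,82), pad at (337,84). Driver d hangs over pad d as wanted, so I'll lower and release it.

>>> {"api": "arm_command", "payload": {"offset": [[-0.5,0,-10],[0,0,-8],[0,0,-4],[0,0,-1.5],[0,0,0],[0,0,0],[0,0,0]], "rot": [[0,0,0],[0,0,0],[0,0,0],[0,0,0],[0,0,0],[0,0,0],[0,0,0]], "claw": [18,18,18,18,18,18,18]}}

```text
time_s: 12.15
ee_pos: [0.5739, -0.0739, 0.045]
ee_rot: [-179.9, 0.1, 80.0]
contact_force: [-3.3, -0.4, 5.4]
finger_gap: 0.021
gripper_force: 35.0
```

>>> {"api": "arm_command", "payload": {"offset": [[0,0,0],[0,0,0],[0,0,0],[0,0,0],[0,0,15],[0,0,30],[0,0,40],[-15,29,20],[-15,29,20],[-15,29,20],[-15,29,10],[-15,29,10],[-15,29,5],[-15,29,0],[-10,26,0],[0,0,0],[0,0,0],[0,0,0]], "rot": [[0,0,0],[0,0,0],[0,0,0],[0,0,0],[0,0,0],[0,0,0],[0,0,0],[0,0,0],[0,0,0],[0,0,0],[0,0,0],[0,0,0],[0,0,0],[0,0,0],[0,0,0],[0,0,0],[0,0,0],[0,0,0]], "claw": [30,45,60,70,70,70,70,70,70,70,70,70,70,70,70,70,70,70]}}

```text
time_s: 13.95
ee_pos: [0.4605, 0.1536, 0.2141]
ee_rot: [180.0, 0.1, 79.8]
contact_force: [0.3, -0.1, -0.8]
finger_gap: 0.0699
gripper_force: 0.0
```

```bash
python3 w.py w6
```

```text
13.95 [0.4605 0.1536 0.2141] [179.9863   0.0543  79.8403] 0.06985934259628275 cam [0.4739 0.2286 0.3719] [-0.0492 -0.2756 -0.96  ]
```

View pics/w6.png

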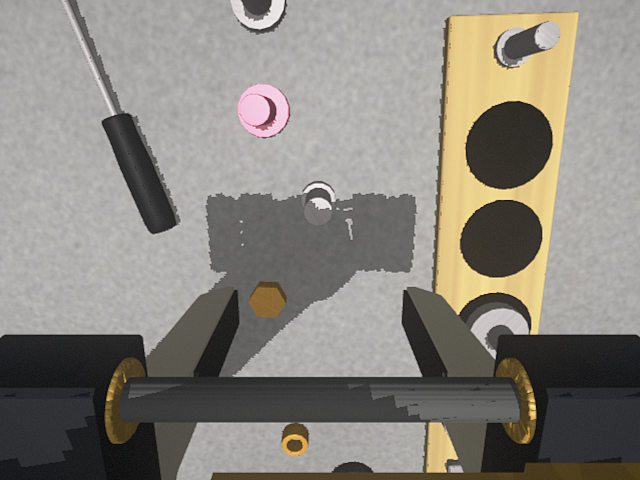

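Driver a: disc at about (318.5,197.5), stem top at (318,211). Pad a is at (508,145), pad b at (502,238), and the post at (520,45).

```bash
python3 - <<'E'
from h import *; import json
c=json.load(open("pics/w6.json")); v=cv2.cvtColor(cv2.imread("pics/w6.png"),cv2.COLOR_BGR2GRAY)
for p in((508,145),(502,238)): print("pad",circ(c,blob(v<75,p),.015))
print(ray(c,(318.5,197.5),.014),ray(c,(318,211),.06),"W",ray(c,(302,197),.014)-ray(c,(335,197),.014))
E
```

```text
pad (array([0.6227, 0.1785, 0.0349]), np.float64(0.0002))
pad (array([0.6118, 0.0992, 0.0349]), np.float64(0.0002))
[0.46101015 0.16351783 0.014     ] [0.46047555 0.16184517 0.06      ] W [-0.0277593   0.00497761  0.        ]
```

>>> {"api": "arm_command", "payload": {"offset": [[0.3,9.2,-15],[0,0,-35],[0,0,-40],[0,0,-40],[0,0,-30],[0,0,-16],[0,0,-7],[0,0,0],[0,0,0],[0,0,0],[0,0,0],[0,0,0],[0,0,0],[0,0,0],[0,0,0],[0,0,0]], "rot": [[0,0,0],[0,0,0],[0,0,0],[0,0,0],[0,0,0],[0,0,0],[0,0,0],[0,0,0],[0,0,0],[0,0,0],[0,0,0],[0,0,0],[0,0,0],[0,0,0],[0,0,0],[0,0,0]], "claw": [70,70,70,70,70,70,70,70,55,45,35,28,24,20,18,18], "newtons": 30}}

```text
time_s: 15.6
ee_pos: [0.4603, 0.1644, 0.0314]
ee_rot: [180.0, -0.0, 80.0]
contact_force: [0.8, -0.3, 0.9]
finger_gap: 0.0208
gripper_force: 30.0
```

>>> {"api": "arm_command", "payload": {"offset": [[0,0,10],[0,0,30],[0,0,40],[20,2,10],[40,4,0],[40,4,0],[40,4,0],[22,1.5,0],[0,0,-15],[0,0,-25],[0,0,-14],[0,0,0],[0,0,0],[0,0,0]], "rot": [[0,0,0],[0,0,0],[0,0,0],[0,0,0],[0,0,0],[0,0,0],[0,0,0],[0,0,0],[0,0,0],[0,0,0],[0,0,0],[0,0,0],[0,0,0],[0,0,0]], "claw": [18,18,18,18,18,18,18,18,18,18,18,18,18,18]}}

```text
time_s: 17.0
ee_pos: [0.6226, 0.1803, 0.0686]
ee_rot: [179.9, -0.1, 80.0]
contact_force: [-0.7, 0.4, -1.3]
finger_gap: 0.0208
gripper_force: 30.0
```

```bash
python3 w.py w7
```

```text
17.0 [0.6226 0.1803 0.0686] [179.9095  -0.0679  79.9922] 0.0207919385373834 cam [0.6355 0.2551 0.2265] [-0.0468 -0.274  -0.9606]
```

View pics/w7.png

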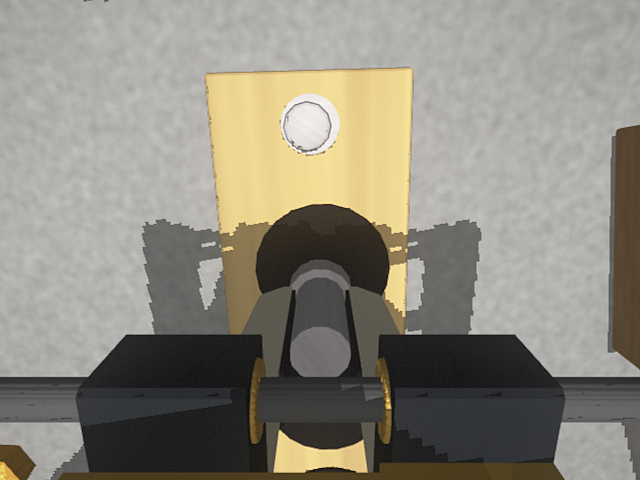

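Pad a's arc spans columns 256–388 with its top at row 204. The held disc's top edge is at (321,259) and the stem top at (320,352).

```bash
python3 - <<'E'
from h import *; import json
c=json.load(open("pics/w7.json")); v=cv2.cvtColor(cv2.imread("pics/w7.png"),cv2.COLOR_BGR2GRAY)
h=cv2.convexHull(blob(v<62,(322,215)))[:,0]; up=h[h[:,1]<262]; print(circ(c,up,.015,.035),circ(c,up,.015))
print("held",ray(c,(320,352),.0977), "disc top edge",ray(c,(321,259),.052))
E
```

```text
(array([0.6236, 0.1791]), np.float64(0.0003)) (array([0.6235, 0.1788, 0.0353]), np.float64(0.0001))
held [0.62229589 0.17907498 0.0977    ] disc top edge [0.62594969 0.19685995 0.052     ]
```

>>> {"api": "arm_command", "payload": {"offset": [[0.5,-1,-10],[0,0,-7.5],[0,0,-4],[0,0,-1.5],[0,0,0],[0,0,0],[0,0,0]], "rot": [[0,0,0],[0,0,0],[0,0,0],[0,0,0],[0,0,0],[0,0,0],[0,0,0]], "claw": [18,18,18,18,18,18,18]}}

```text
time_s: 17.75
ee_pos: [0.6222, 0.1783, 0.0462]
ee_rot: [-180.0, 0.1, 80.0]
contact_force: [-3.3, -2.0, 10.8]
finger_gap: 0.0206
gripper_force: 30.0
```

>>> {"api": "arm_command", "payload": {"offset": [[0,0,0],[0,0,0],[0,0,0],[0,0,0],[0,0,15],[0,0,30],[0,0,40],[-25,18,20],[-25,18,20],[-25,18,20],[-25,18,15],[-25,20,10],[-25,20,0],[-25,20,0],[-4,0,0],[0,0,0],[0,0,0],[0,0,0]], "rot": [[0,0,0],[0,0,0],[0,0,0],[0,0,0],[0,0,0],[0,0,0],[0,0,0],[0,0,0],[0,0,0],[0,0,0],[0,0,0],[0,0,0],[0,0,0],[0,0,0],[0,0,0],[0,0,0],[0,0,0],[0,0,0]], "claw": [30,45,60,70,70,70,70,70,70,70,70,70,70,70,70,70,70,70]}}

```text
time_s: 19.55
ee_pos: [0.4451, 0.3095, 0.2143]
ee_rot: [180.0, 0.0, 79.8]
contact_force: [-0.2, 0.1, -0.1]
finger_gap: 0.0699
gripper_force: 0.0
```

```bash
python3 w.py w8
```

```text
19.55 [0.4451 0.3095 0.2143] [179.9573   0.0249  79.8013] 0.06989752833085684 cam [0.4585 0.3845 0.3721] [-0.0488 -0.2752 -0.9601]
```

View pics/w8.png

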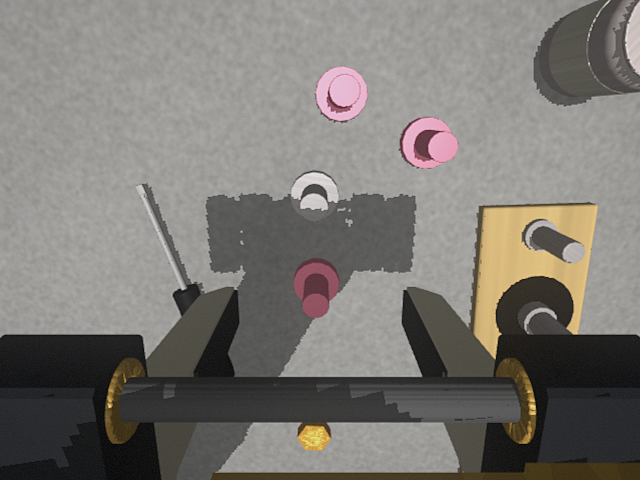

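Driver b: disc centre at about (315,195), 48 px wide, stem top at (314,205). The pink ones at (317,283), (428,143) and (341,93) are clear of the fingers. Driver a stands on pad a.

```bash
python3 - <<'E'
from h import *; import json
c=json.load(open("pics/w8.json"))
print(ray(c,(315,195),.014),ray(c,(314,205),.06),"W",ray(c,(291,195),.014)-ray(c,(339,195),.014),"pink",ray(c,(428,142),.014),ray(c,(317,283),.014))
E
```

```text
[0.44318924 0.3221266  0.014     ] [0.4430516  0.32282141 0.06      ] W [-0.04033859  0.00726642  0.        ] pink [0.54289901 0.34904175 0.014     ] [0.43042728 0.24249128 0.014     ]
```

>>> {"api": "arm_command", "payload": {"offset": [[-2,13,-15],[0,0,-35],[0,0,-40],[0,0,-40],[0,0,-30],[0,0,-16],[0,0,-7.5],[0,0,0],[0,0,0],[0,0,0],[0,0,0],[0,0,0],[0,0,0],[0,0,0],[0,0,0],[0,0,0]], "rot": [[0,0,0],[0,0,0],[0,0,0],[0,0,0],[0,0,0],[0,0,0],[0,0,0],[0,0,0],[0,0,0],[0,0,0],[0,0,0],[0,0,0],[0,0,0],[0,0,0],[0,0,0],[0,0,0]], "claw": [70,70,70,70,70,70,70,70,55,45,35,28,24,20,18,18], "newtons": 30}}

```text
time_s: 21.2
ee_pos: [0.4421, 0.3239, 0.031]
ee_rot: [180.0, -0.0, 80.0]
contact_force: [0.7, -0.1, 0.3]
finger_gap: 0.0212
gripper_force: 30.0
```

>>> {"api": "arm_command", "payload": {"offset": [[0,0,10],[0,0,30],[0,0,40],[0,0,40],[24,-32,0],[24,-32,0],[24,-32,0],[24,-32,0],[24,-32,0],[24,-32,0],[24,-32,0],[1.5,-0.5,0],[0,0,-30],[0,0,-35],[0,0,-18],[0,0,0],[0,0,0],[0,0,0]], "rot": [[0,0,0],[0,0,0],[0,0,0],[0,0,0],[0,0,0],[0,0,0],[0,0,0],[0,0,0],[0,0,0],[0,0,0],[0,0,0],[0,0,0],[0,0,0],[0,0,0],[0,0,0],[0,0,0],[0,0,0],[0,0,0]], "claw": [18,18,18,18,18,18,18,18,18,18,18,18,18,18,18,18,18,18]}}

```text
time_s: 23.0
ee_pos: [0.6121, 0.0999, 0.0695]
ee_rot: [179.9, -0.1, 80.0]
contact_force: [-0.5, 0.2, -3.1]
finger_gap: 0.0211
gripper_force: 30.0
```

```bash
python3 w.py w9
```

```text
23.0 [0.6121 0.0999 0.0695] [179.8597  -0.0814  79.9819] 0.021054936150265827 cam [0.6249 0.1747 0.2274] [-0.046  -0.2739 -0.9607]
```

View pics/w9.png

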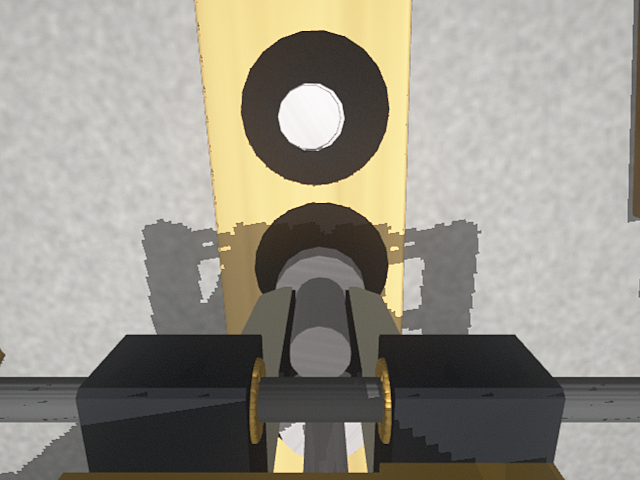

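Pad a is at (315,108) with driver a's stem top at (311,117), which looks centred allowing for height. Pad b's arc spans 256–387, and held driver b is over it.

```bash
python3 - <<'E'
from h import *; import json
c=json.load(open("pics/w9.json")); v=cv2.cvtColor(cv2.imread("pics/w9.png"),cv2.COLOR_BGR2GRAY)
print("a pad",circ(c,blob(v<75,(260,108)),.015),"a top",ray(c,(311,117),.075))
h=cv2.convexHull(blob(v<62,(322,215)))[:,0]; up=h[h[:,1]<262]; print(circ(c,up,.015,.035))
print("held",ray(c,(320,351),.099),ray(c,(320,248),.053)-[0,.021,0])
E
```

```text
a pad (array([0.6235, 0.1782, 0.035 ]), np.float64(0.0001)) a top [0.62225563 0.1753897  0.075     ]
(array([0.6128, 0.0994]), np.float64(0.0002))
held [0.61191111 0.09932307 0.099     ] [0.61594646 0.10051741 0.053     ]
```

>>> {"api": "arm_command", "payload": {"offset": [[0.3,-1,-10],[0,0,-8],[0,0,-4],[0,0,-1.5],[0,0,0],[0,0,0],[0,0,0]], "rot": [[0,0,0],[0,0,0],[0,0,0],[0,0,0],[0,0,0],[0,0,0],[0,0,0]], "claw": [18,18,18,18,18,18,18]}}

```text
time_s: 23.75
ee_pos: [0.6108, 0.0978, 0.0458]
ee_rot: [-180.0, 0.1, 80.0]
contact_force: [-3.8, -1.1, 9.0]
finger_gap: 0.0207
gripper_force: 30.0
```

>>> {"api": "arm_command", "payload": {"offset": [[0,0,0],[0,0,0],[0,0,0],[0,0,0],[0,0,15],[0,0,30],[0,0,40],[0,-20,40],[0,-30,40],[0,-30,40],[0,-30,0],[0,0,0],[0,0,0],[0,0,0]], "rot": [[0,0,0],[0,0,0],[0,0,0],[0,0,0],[0,0,0],[0,0,0],[0,0,0],[0,0,0],[0,0,0],[0,0,0],[0,0,0],[0,0,0],[0,0,0],[0,0,0]], "claw": [30,45,60,70,70,70,70,70,70,70,70,70,70,70]}}

```text
time_s: 25.15
ee_pos: [0.6109, -0.0097, 0.2491]
ee_rot: [-179.9, -0.1, 80.1]
contact_force: [0.3, 0.6, 0.6]
finger_gap: 0.07
gripper_force: 0.0
```

```bash
python3 w.py w10; python3 - <<'E'
from workcell import bot
import cv2,numpy as np
a=cv2.imread("pics/w10.png"); b=bot.read_camera("side")[:,:,::-1][160:400,150:470]
cv2.imwrite("pics/w11.png",np.hstack([cv2.resize(a,(480,360)),cv2.resize(b,(320,240))[:, :] if 0 else cv2.copyMakeBorder(cv2.resize(b,(320,240)),0,120,0,0,cv2.BORDER_CONSTANT)]))
E
```

```text
25.15 [ 0.6109 -0.0097  0.2491] [-179.9222   -0.0811   80.1241] 0.06997954727548371 cam [0.6241 0.065  0.4071] [-0.0489 -0.2734 -0.9607]
```

View pics/w11.png

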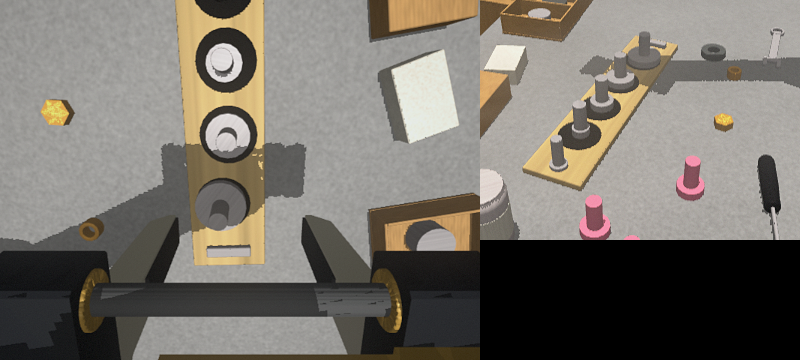

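All four stand upright on their pads in the right order. b is at (222,62) in the combined picture, c at (228,134) and d at (222,204); a is seen in the side view. A quick numeric check of the centring before handing in:

```bash
python3 - <<'E'
from h import *; import json
c=json.load(open("pics/w10.json")); im=cv2.imread("pics/w10.png"); v=cv2.cvtColor(im,cv2.COLOR_BGR2GRAY)
for n,p,q in(("b",(268,80),(280,80)),("c",(268,178),(290,165))):
    try:
        print(n,"pad",circ(c,cv2.convexHull(blob(v<75,p))[:,0],.015)[0])
        d=blob(v>150,q); print(d.min(0),d.max(0)); d=cv2.convexHull(d)[:,0]; print("disc",circ(c,d,.029))
    except IndexError: print(n,"no")
cv2.imwrite("pics/w12.png",cv2.resize(cv2.convertScaleAbs(im[20:340,220:380],alpha=1.5),None,fx=1.8,fy=1.8))
E
```

```text
b pad [0.6126 0.0983 0.0353]
[0. 0.] [639. 376.]
disc (array([0.6315, 0.0439, 0.2605]), np.float64(0.0245))
c pad [0.5997 0.0132 0.0353]
[274. 151.] [332. 202.]
disc (array([0.5995, 0.0144, 0.0261]), np.float64(0.0008))
```

View pics/w12.png

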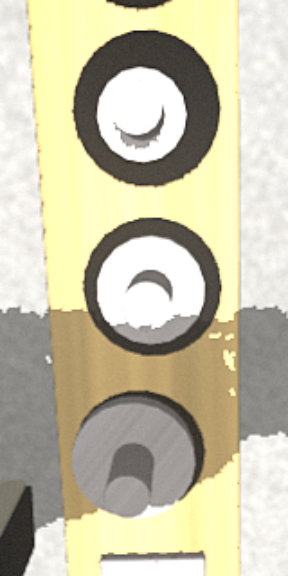

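Crop: b's disc centre is at about (142,114) with its pad at (147,108). d's disc centre is at about (134,457), and its pad rim shows at the upper right.

```bash
python3 - <<'E'
from h import *; import json
c=json.load(open("pics/w10.json"))
for n,p in(("b",(142,114.5)),("d",(134,457.5))): print(n,ray(c,(220+p[0]/1.8,20+p[1]/1.8),.029))
E
```

```text
b [0.6108474  0.09524359 0.029     ]
d [ 0.57510696 -0.0715567   0.029     ]
```

All are within about 4 mm of their pad centres, well under the 12 mm limit.

```bash
python3 -c "
from workcell import bot
print(bot.sign_off())"
```

```text
the job is handed in; nothing more can be done
None
```

All four drivers stand upright on their pads in size order, smallest next to the post, each measured within about 4 mm of its pad centre; the job was handed in at about 25 s, but sign-off returned no verdict.

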